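# Roll a dowel into the vee jig, butt it against the stop and clamp it

### The job

Roll the loose dark dowel off the jig's flat ledge into the vee without lifting it, let it settle there, and only then slide it lengthwise along the vee until its end gently meets the upright aluminium stop plate. Then swing the hold-down arm over from its raised position and press its paddle down, firmly but not harshly, so that its pad keeps a grip on the dowel by itself after you let go. Leave everything else on the bench alone.

Things in the scene. Friction and masses are not known exactly. Their poses are not given: they have to be found in the camera images.
- jig: plywood vee jig fixed to the bench (place and yaw vary). Origin on the bench under the bottom line of the vee; x across the vee, away from the robot; y along the vee, towards the stop plate; z up. 'Jig x, y, z' below are mm in this frame. Base plate x -125..110, y -107..117, 12 thick. Beyond the vee a flat block, x 30..110, y -75..100, top z 42.
- ledge (a point): point on the flat loading ledge's top (jig -60, 0, 32). Ledge: top z 32, x -115..-20, y -100..100; its robot-side edge has a rim up to z 38 at x -115..-108; its far edge is the near edge of the vee, flush, with no lip.
- vee (a point): middle of the line on which a seated dowel's axis lies (jig 0, 0, 36.75; axes as the jig's). Vee: two 45 degree faces, y -75..100, bottom line at x 0, z 12; near face rises to x -20, z 32, far face to x 30, z 42. Seated, the dowel's top is at z 54.
- dowel: dark solid wooden dowel, 35 mm diameter, 180 long, about 0.14 kg, lying on the ledge roughly along the vee, over 20 mm short of the stop. Origin mid-length on its axis; y along it to the stop end; it turns about y as it rolls, freely. Its other end overhangs the vee's end and can be pushed; sliding in the vee takes 1 to 3 N. More than 25 N against the stop bruises it.
- stop_face (a point): point on the fixed stop plate's face (jig 0, 100, 36.75); the plate is upright aluminium, x -32..32, 10 thick, up to z 62. A dowel against it has its centre at jig y 10.
- stop: the stop plate itself, fixed to the jig; origin at the foot of its face (jig 0, 100, 0).
- clamp (a joint): angle of the hold-down arm, rad: 0 level over the dowel, 1.57 upright, up to 1.8; starts 1.5 to 1.75. Stiff hinge: about 5 N at the paddle moves it, it stays where left and keeps up to 8 N of pad force. Where the pad meets the dowel is unknown (-0.075 to 0.075): feel for it. 9 to 15 N on the paddle grips well; under 7 is slack, over 25 crushes the wood (pad over 40 N).
- hinge (a point): middle of the arm's hinge axis (jig 70, 0, 62), which runs along jig y between two steel lugs at y -21..21, up to z 72. Level, the arm reaches from it towards jig -x, over the vee: steel bar 18 mm wide, 10 thick. On its underside, 70 mm from the hinge, a 20 mm rubber pad on a screw whose setting varies 5 mm up or down.
- clamp_paddle (a point): middle of the upper face of the black paddle at the arm's tip (40 mm long, 34 wide, 9 thick), 125 mm from the hinge axis and, arm level, 11 mm above it; raised, this face looks away from the robot. It can be pushed over from that side with shut fingers, then pressed down; nothing need be gripped.
- stub: short upright offcut of the same dark dowel, 35 mm diameter, 45 mm tall, near the jig's stop end; origin at the centre of its underside. Leave alone.
- tape: tape measure, grey and black, 70 x 38 x 62 mm; origin under its centre. Leave alone.
- offcut: flat piece of light wood, 50 x 90 x 22 mm, on the robot's side of the jig; origin under its centre. Leave alone.
- glue: white glue bottle, 60 mm diameter, 170 mm tall; origin under its centre. Leave alone.
- jar: glass jar with steel cap, 70 mm diameter, 85 mm tall; origin under its centre. Leave alone.
- driver: screwdriver with a red handle, lying on the bench; origin under its middle. Leave alone.
- mallet: hammer with a wooden handle, lying on the bench; origin under its middle. Leave alone.

How it is judged:
On the way, in this order (a step that is already met when the one before it is completed fails the run):
1. the dowel lies settled in the vee, short of the stop, with the hold-down arm still raised (x of dowel in the frame of jig between -0.002 and 0.002 m and z of dowel in the frame of jig between 0.03475 and 0.03875 m and angle between the y axis of dowel and the y axis of jig, either way round below 0.03 rad and value of joint clamp above 0.6 rad and y of dowel in the frame of jig below 0.004 m), for 0.2 s.
2. the dowel, still seated in the vee, has its end against the stop, with the arm not yet on it (x of dowel in the frame of jig between -0.002 and 0.002 m and z of dowel in the frame of jig between 0.03475 and 0.03875 m and angle between the y axis of dowel and the y axis of jig, either way round below 0.03 rad and y of dowel in the frame of jig above 0.008 m and value of joint clamp above 0.3 rad), for 0.2 s.
At the end, for the whole second after the job is handed in: The dowel lies at rest in the vee (axis within 2 mm of the seated line across and in height, within 0.03 rad of the vee's direction), its end within 2 mm of the stop, and the lowered hold-down arm (below 0.12 rad) presses on it by itself with more than 3 N (x of dowel in the frame of jig between -0.002 and 0.002 m and z of dowel in the frame of jig between 0.03475 and 0.03875 m and angle between the y axis of dowel and the y axis of jig, either way round below 0.03 rad and y of dowel in the frame of jig above 0.008 m and value of joint clamp below 0.12 rad and contact force between clamp and dowel above 3 N and linear speed of dowel below 0.01 m/s); the robot touches nothing.
It fails at once if the dowel is lifted more than 15 mm above the height at which it lies on the ledge (z of dowel in the frame of jig above 0.065 m).
It fails at once if the dowel presses on the stop with more than 25 N (contact force between dowel and stop above 25 N).
It fails at once if the hold-down arm presses on the dowel with more than 40 N (contact force between clamp and dowel above 40 N).
It fails at once if the hold-down arm bears on the dowel before it is seated in the vee and within 4 mm of the stop (contact force between clamp and dowel above 1 N and not (x of dowel in the frame of jig between -0.004 and 0.004 m and z of dowel in the frame of jig between 0.03275 and 0.04075 m and angle between the y axis of dowel and the y axis of jig, either way round below 0.06 rad and y of dowel in the frame of jig above 0.006 m)).
It fails at once if a bystander is moved by more than 25 mm (distance of any of stub, tape, offcut, glue, jar, driver, mallet from where it was at the start of the episode above 0.025 m).
It also fails if it takes over 69 s, if anything falls off the work surface, if the arm or the gripper's body presses on something with over 40 N, if the wrist force passes 120 N, or if a joint passes its speed limit or range.

### The arm

A 7-joint arm with a two-finger parallel gripper is mounted at the origin on the work surface. World frame = base frame: x ahead of the robot, y to its left, z up, the work surface at z = 0. Lengths are in m, angles in rad, forces in N, time in s.
With the tool pointing down it reaches from about 0.4 to 0.85 m from the base axis. Payload 4.5 kg.
Tool frame: the origin (TCP) lies between the finger pads; the fingertips stand 19 mm ahead of it and the grasp point (between the pads) is the TCP (r.tips_ahead is the distance from the TCP to the fingertips, in m); z points along the fingers, y is the line along which they close (so a half turn about z gives the same grasp; the last joint's range is limited). The gripper opens to 88 mm and grips with 3 to 60 N. Pads are 18 mm wide; open, the fingers measure 123 mm over their backs; the gripper's body (75 mm by 187 mm) begins 45 mm behind the grasp point.
Start: joints at [1.322, 0.689, -0.195, 1.565, 0.157, 0.902, -0.215], TCP at [0.174, -0.6, 0.258] pointing down, gripper open.
Joint ranges: [-3.01, 3.01], [-0.46, 2.08], [-1.47, 1.51], [0.13, 2.56], [-1, 4.14], [0.04, 2.09], [-2.66, 2.66]. Speed limits (rad/s): [2.57, 2.57, 3.14, 3.14, 3.14, 3.14, 3.14].

### API

Orientations are given as a unit quaternion [x, y, z, w].
In Python, from plant import r, cams, models gives the robot as it stands. The module is installed in compiled form; this text tells all that it offers.
- The arm moves only by the tool jog_arm, never from a script. Its arguments are lists of equal length, an entry for each row: "turn": the turn, a rotation vector about the tool's x, y, z in rad, a list of three; "translation": the shift along the tool's x, y, z in m, a list of three; "grip": the closure, from 0 (fully open) to 1 (shut). In form: {"turn": [[ax, ay, az], ...], "translation": [[tx, ty, tz], ...], "grip": [grip, ...]}. A call has 1 to 20 rows; each row is the pose to reach, as a shift and turn from the pose commanded when the call began, along the tool's axes at that moment; what a row does not reach only later rows make up. A row lasts 1/8 s, in which the tool goes at most 62.5 mm and 10.7 degrees, less where a joint would pass 70% of its speed; a pose out of reach is approached as far as the arm can. A call with a gripper value outside its range is refused whole. The fingers move at their own pace and stop on an object; "force" is the grip in N (left out, the last holds). Time passes only in rows, so rows that repeat a pose let the fingers close. It gives the time, the measured TCP pose, the force, the opening and the grip force at its end, in the units of the state.
- r.get_state(): the state, without advancing time (a new reading comes with each control period).
- cams.snapshot(name): name is "scene" or "top" or "wrist"; returns the picture (420x560x3 uint8, red, green, blue); there is no depth.
- cams.camera_params(name): a dict with "fx", "fy", "cx", "cy" (pixels), "eye" and "orientation" of the camera in the world. Camera axes: x right, y up, looking along -z (the intrinsics and any distortion apply to the point x, -y, -z); pixel columns grow to the right and rows downward; lengths in m; the calibration is good to about 2 mm. The wrist camera is an equidistant fisheye: a pixel r from the principal point sees the ray r / f radians off the axis. A picture is of the moment at which its call begins: read the wrist's pose just before it. camera_params takes no time and is no camera call; for the wrist camera it gives the pose at the moment of the call.
- r.finish_job(): hands the job in; it is judged then, once.
Trained networks look in the newest picture that a camera, given by its name, has taken for a name from the list of things; names that differ only in an ending like _2 or _b are one class to them, and where a whole thing is asked for, a point or a joint stands for the part that bears it (a point fixed in the world has none). Each returns a list of dicts, best first, with "p" (0 to 1); they miss things now and then, are a little off and sometimes report something else, mostly with a low value. They report only what shows in the picture. A call takes as long as a camera call.
- models.find_in(camera, name): "position" ([x, y, z] in m, in world coordinates, good to about 4 mm: the middle of the surface that is visible of it).
- models.masks_of(camera, name): "pixels" (420x560 bool, what is visible of it).
- models.place_of(camera, name): "position" ([x, y, z] in m, in world coordinates, good to about 4 mm: a listed point, or the origin of a listed thing).
The state is a dict: "clock": time; "q": joint angles; "qd": joint speeds; "joint_torque": joint torques, N m; "tool_pos": TCP position; "eef_rot": TCP orientation; "contact_force": force on the tool from outside, world axes, zero at the start; "moment": the same for the moment, N m; "opening": opening from 0.0 (shut) to 1.0 (fully open); "finger_force": force on a finger pad.
Only numpy, scipy, OpenCV 4.12 (cv2) and the standard library are available. Lean on these libraries where they do the work, as an engineer would, in place of code of your own. Each camera call takes 0.05 s, during which the arm holds its last target. There are 200 camera calls.

## Working session

There is one attempt and no reset: what is moved stays moved. The work goes in short steps, Python scripts to look and compute and a tool call to move; the robot and the scene stay as the last step left them, time stands still between calls to the robot, and variables do not carry over. Pictures are saved under pics/ and viewed, at most 12 in all, crops included, and the job is handed in when it is done.

Besides the shell and the picture viewer there is one more tool, called after "Emit:" as name(argument=value, ...), one argument or row to a line, values as JSON. jog_arm: Moves the arm, as the interface text tells. Its arguments: {"type":"object","properties":{"turn":{"type":"array"},"translation":{"type":"array"},"grip":{"type":"array"},"force":{"type":"number"}},"required":["turn","translation","grip"]}

```bash
mkdir -p pics
cat > h.py <<'E'
import numpy as np, cv2
from plant import r,cams,models
from scipy.spatial.transform import Rotation as R
def save(n,f): 
    im=cams.snapshot(n); cv2.imwrite('pics/'+f,im[:,:,::-1]); return im
def proj(cam,P):
    p=cams.camera_params(cam); Rm=R.from_quat(p['orientation']).as_matrix()
    c=(np.atleast_2d(P)-p['eye'])@Rm
    return np.c_[p['cx']+p['fx']*c[:,0]/-c[:,2], p['cy']-p['fy']*c[:,1]/-c[:,2]]
def ray(cam,u,v):
    p=cams.camera_params(cam); Rm=R.from_quat(p['orientation']).as_matrix()
    d=Rm@np.array([(u-p['cx'])/p['fx'],-(v-p['cy'])/p['fy'],-1]); return np.array(p['eye']),d
def atz(cam,u,v,z):
    e,d=ray(cam,u,v); return e+d*(z-e[2])/d[2]
E
python3 - <<'E'
from h import *
np.set_printoptions(precision=4,suppress=True)
a=save('scene','s0.png');b=save('top','t0.png')
cv2.imwrite('pics/both.png',cv2.resize(np.hstack([a,b])[:,:,::-1],(800,300)))
for c in ['scene','top']:
    print(c,cams.camera_params(c))
    for n in ['jig','ledge','vee','dowel','stop_face','stop','hinge','clamp_paddle','stub','offcut','glue','tape','jar','driver','mallet']:
        print(n,[(round(x['p'],2),np.array(x['position'])) for x in models.place_of(c,n)[:2]])
print(r.get_state())
E
```

```text
scene {'fx': 414.7443703872294, 'fy': 414.7443703872294, 'cx': 275.72303603383585, 'cy': 211.5642455014025, 'eye': array([0.977 , 0.5473, 0.8573]), 'orientation': array([0.1246, 0.3429, 0.8796, 0.3054])}
jig [(0.95, array([ 0.5506, -0.0284,  0.0037]))]
ledge [(0.79, array([ 0.4922, -0.0493,  0.0324]))]
vee [(0.81, array([ 0.5516, -0.0284,  0.0365])), (0.23, array([ 0.5393, -0.4035,  0.0024]))]
dowel [(0.91, array([ 0.5009, -0.0731,  0.048 ]))]
stop_face [(0.68, array([ 0.4987, -0.0711,  0.0455])), (0.6, array([0.5234, 0.069 , 0.0358]))]
stop [(0.69, array([0.5242, 0.0692, 0.0016]))]
hinge [(0.87, array([ 0.6174, -0.0102,  0.0626]))]
clamp_paddle [(0.83, array([ 0.6376, -0.0029,  0.1868]))]
stub [(0.73, array([0.5299, 0.1488, 0.0017])), (0.46, array([ 0.3628, -0.0363, -0.0006]))]
offcut [(0.88, array([ 0.3637, -0.0357,  0.001 ]))]
glue [(0.92, array([ 0.538 , -0.4029,  0.0036])), (0.49, array([ 0.4936, -0.0468,  0.0325]))]
tape [(0.79, array([ 0.6723, -0.2393, -0.0057]))]
jar [(0.6, array([0.6069, 0.3925, 0.0005]))]
driver [(0.81, array([ 0.3783, -0.3604,  0.0026]))]
mallet [(0.78, ar
[... 943 characters left out ...]
rray([0.6089, 0.3898, 0.0016]))]
driver [(0.61, array([ 0.3773, -0.3611, -0.0017])), (0.43, array([ 0.3647, -0.0346, -0.0025]))]
mallet [(0.74, array([0.3609, 0.3617, 0.0006]))]
{'clock': 1.6, 'q': array([ 1.3218,  0.6891, -0.1946,  1.5653,  0.1573,  0.9025, -0.2151]), 'qd': array([ 0.0005, -0.0012, -0.0009, -0.0012,  0.0007,  0.0007,  0.0001]), 'joint_torque': array([ -0.0003, -52.7469,  -1.2673, -15.3741,  -0.0519,  -0.0007,
         0.    ]), 'tool_pos': array([ 0.1744, -0.6002,  0.2578]), 'eef_rot': array([0.99  , 0.1409, 0.    , 0.    ]), 'contact_force': array([ 0.2734, -0.754 ,  0.2758]), 'moment': array([ 0.0114, -0.0367,  0.0016]), 'finger_force': 0.0, 'opening': 1.0022510543804852}
```

View pics/t0.png

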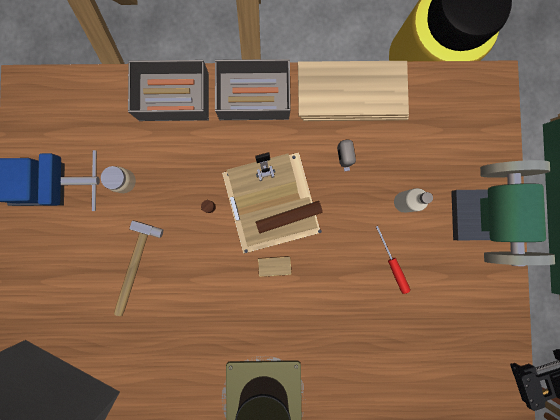

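View pics/s0.png

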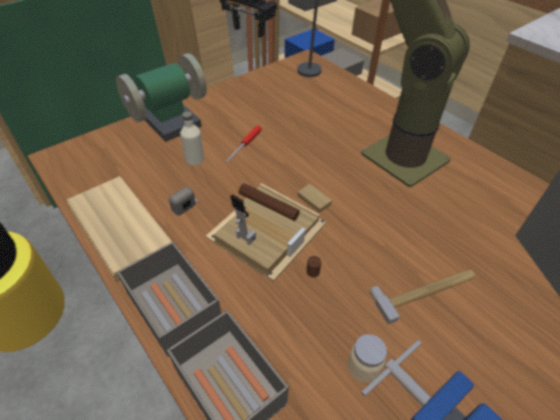

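```bash
cat >> h.py <<'E'
np.set_printoptions(precision=4,suppress=True)
E
python3 - <<'E'
from h import *
from scipy.optimize import least_squares
M={'vee':(0,0),'ledge':(-60,0),'stop':(0,100),'hinge':(70,0),'jig':(0,0),'stop_face':(0,100)}
obs=[]
for k in range(3):
  for c in ['scene','top']:
    cams.snapshot(c)
    for n in M:
        for d in models.place_of(c,n)[:3]:
            if d['p']>.3: obs.append((n,*d['position'][:2]))
f=lambda p,pts:np.c_[p[0]+np.cos(p[2])*pts[:,0]-np.sin(p[2])*pts[:,1],p[1]+np.sin(p[2])*pts[:,0]+np.cos(p[2])*pts[:,1]]
P=np.array([M[o[0]] for o in obs])/1000; O=np.array([o[1:] for o in obs])
s=least_squares(lambda p:(f(p,P)-O).ravel(),[.551,-.028,.25],loss='soft_l1',f_scale=.003)
print(s.x,len(obs)); np.save('jig.npy',s.x)
# dowel mask in top
m=models.masks_of('top','dowel')[0]['pixels']; v,u=np.nonzero(m)
rect=cv2.minAreaRect(np.c_[u,v].astype(np.float32)); b=cv2.boxPoints(rect)
W=np.array([atz('top',*q,.05) for q in b]); print(b,W)
x,y,t=s.x
L=(W[:,:2]-[x,y])@np.array([[np.cos(t),-np.sin(t)],[np.sin(t),np.cos(t)]]);print('dowel box jig',L, L.mean(0))
def jw(q): return np.r_[f(s.x,np.array([q[:2]])/1000)[0],q[2]/1000]
im=cams.snapshot('top').copy(); im2=cams.snapshot('scene').copy()
for q in [(-125,-107,12),(110,-107,12),(110,117,12),(-125,117,12),(0,-75,12),(0,100,12),(30,-75,42),(30,100,42),(-20,-100,32),(-20,100,32),(-32,100,62),(32,100,62),(110,-75,42),(110,100,42)]:
    for c,i in (('top',im),('scene',im2)):
        a=proj(c,jw(q))[0]; cv2.circle(i,(int(round(a[0]*16)),int(round(a[1]*16))),24,(255,0,255),-1,shift=4)
A=cv2.resize(im[140:260,200:340],None,fx=2.85,fy=2.85,interpolation=2);B=cv2.resize(im2[175:280,195:335],None,fx=2.85,fy=2.85,interpolation=2)
B=cv2.copyMakeBorder(B,0,A.shape[0]-B.shape[0],0,0,0)
cv2.imwrite('pics/fit.png',np.hstack([A,B])[:,:,::-1])
E
```

```text
[ 0.55   -0.0288  0.2673] 42
[[254.6133 220.7629]
 [318.9415 199.7101]
 [323.166  212.6184]
 [258.8379 233.6712]] [[ 0.4904  0.0188  0.05  ]
 [ 0.5454 -0.156   0.05  ]
 [ 0.5103 -0.1668  0.05  ]
 [ 0.4555  0.0078  0.05  ]]
dowel box jig [[-0.045   0.0617]
 [-0.038  -0.1215]
 [-0.0748 -0.1226]
 [-0.0815  0.0602]] [-0.0598 -0.0306]
```

View pics/fit.png

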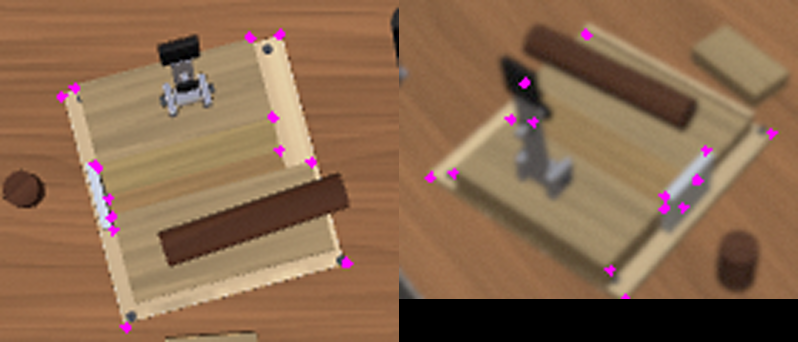

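Emit:
jog_arm(
  turn=[
    [0, 0, 0],
    [0, 0, 0],
    [0, 0, 0.0155],
    [0, 0, 0.0155],
    [0, 0, 0.0155],
    [0, 0, 0.0155],
    [0, 0, 0.0155],
    [0, 0, 0.0155],
    [0, 0, 0.0155],
    [0, 0, 0.0155],
    [0, 0, 0.0155],
    [0, 0, 0.0155],
    [0, 0, 0.0155],
    [0, 0, 0.0155],
    [0, 0, 0.0155],
  ],
  translation=[
    [0.035, -0.035, 0.009],
    [0.07, -0.069, 0.018],
    [0.106, -0.104, 0.027],
    [0.141, -0.138, 0.036],
    [0.176, -0.173, 0.045],
    [0.211, -0.207, 0.054],
    [0.247, -0.242, 0.063],
    [0.282, -0.276, 0.072],
    [0.317, -0.311, 0.081],
    [0.352, -0.345, 0.09],
    [0.388, -0.38, 0.099],
    [0.4227, -0.4142, 0.108],
    [0.4227, -0.4142, 0.108],
    [0.4227, -0.4142, 0.108],
    [0.4227, -0.4142, 0.108],
  ],
  grip=[0, 0, 0, 0, 0, 0, 0, 0, 0, 0, 0, 0, 0, 0, 0],
)

```text
clock: 5.72
tool_pos: [0.4641, -0.0861, 0.1499]
eef_rot: [0.991, 0.132, -0.0, 0.0]
contact_force: [-0.3, -0.6, 0.3]
opening: 1.001
finger_force: 0.0
```

```bash
cat >> h.py <<'E'
def go(*T):
    "tool-axes shift to jig mm targets (x,y,tip z) and turn needed to face down at jig yaw"
    j=np.load('jig.npy'); st=r.get_state(); Rt=R.from_quat(st['eef_rot']); c,s=np.cos(j[2]),np.sin(j[2])
    p=np.array(st['tool_pos']); d=p[:2]-j[:2]
    print('now jig',np.r_[c*d[0]+s*d[1],-s*d[0]+c*d[1],p[2]-.019]*1000,'F',st['contact_force'],'t',st['clock'],'open',st['opening'])
    tgt=R.from_euler('z',j[2])*R.from_quat([1,0,0,0]); print('turn',(Rt.inv()*tgt).as_rotvec())
    for x,y,z in T:
        x,y,z=x/1e3,y/1e3,z/1e3
        print((x,y,z),Rt.inv().apply(np.array([j[0]+c*x-s*y,j[1]+s*x+c*y,z+.019])-p))
E
python3 - <<'E'
from h import *
go((-97,-31,43))
im=save('wrist','w1.png'); p=cams.camera_params('wrist'); print(p)
E
```

```text
now jig [-97.9714 -32.5712 130.943 ] F [-0.2788 -0.6092  0.3471] t 5.725 open 1.001406319114155
turn [ 0.0008  0.0005 -0.0027]
(-0.097, -0.031, 0.043) [ 0.001  -0.0016  0.0879]
{'fx': 325.19226210127806, 'fy': 325.19226210127806, 'cx': 273.97565962938023, 'cy': 210.48522626848515, 'eye': array([ 0.5302, -0.0677,  0.276 ]), 'orientation': array([-0.1063,  0.0809, -0.6019,  0.7873])}
```

View pics/w1.png

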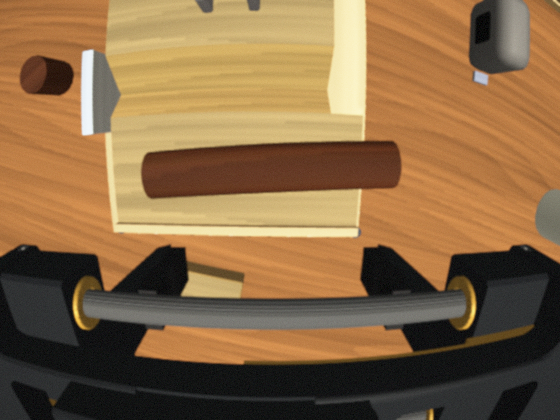

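```bash
cat >> h.py <<'E'
def projw(P,p):
    Rm=R.from_quat(p['orientation']).as_matrix(); c=(np.atleast_2d(P)-p['eye'])@Rm
    c=c*[1,-1,-1]; th=np.arctan2(np.hypot(c[:,0],c[:,1]),c[:,2]); ph=np.arctan2(c[:,1],c[:,0])
    return np.c_[p['cx']+p['fx']*th*np.cos(ph),p['cy']+p['fy']*th*np.sin(ph)]
def jw(q):
    j=np.load('jig.npy');c,s=np.cos(j[2]),np.sin(j[2]);q=np.atleast_2d(q)/1000
    return np.c_[j[0]+c*q[:,0]-s*q[:,1],j[1]+s*q[:,0]+c*q[:,1],q[:,2]]
E
python3 - <<'E'
from h import *
p=cams.camera_params('wrist'); im=cv2.imread('pics/w1.png')
Q=np.array([(-115,-100,38),(-115,100,38),(-108,-100,38),(-125,-107,12),(-125,117,12),(110,-107,12),(-20,-100,32),(-20,100,32),(0,-75,12),(30,-75,42),(30,100,42),(-32,100,62),(32,100,62),(-32,110,62)])
px=projw(jw(Q),p)
for q,a in zip(Q,px): print(q,a); cv2.circle(im,(int(a[0]*16),int(a[1]*16)),32,(255,0,255),-1,shift=4)
cv2.imwrite('pics/w1o.png',cv2.resize(im[:260,60:440],(800,547)))
E
```

```text
[-115 -100   38] [359.1423 234.9082]
[-115  100   38] [117.159  233.9638]
[-108 -100   38] [359.819  226.5503]
[-125 -107   12] [358.6572 235.6037]
[-125  117   12] [114.9454 234.5579]
[ 110 -107   12] [361.182  -29.4423]
[ -20 -100   32] [363.0959 113.1626]
[-20 100  32] [109.9606 119.5945]
[  0 -75  12] [326.8192  88.2787]
[ 30 -75  42] [333.1703  44.214 ]
[ 30 100  42] [103.7307  57.6682]
[-32 100  62] [ 91.983  136.4272]
[ 32 100  62] [91.0552 50.9296]
[-32 110  62] [ 81.1363 137.5495]
```

View pics/w1o.png

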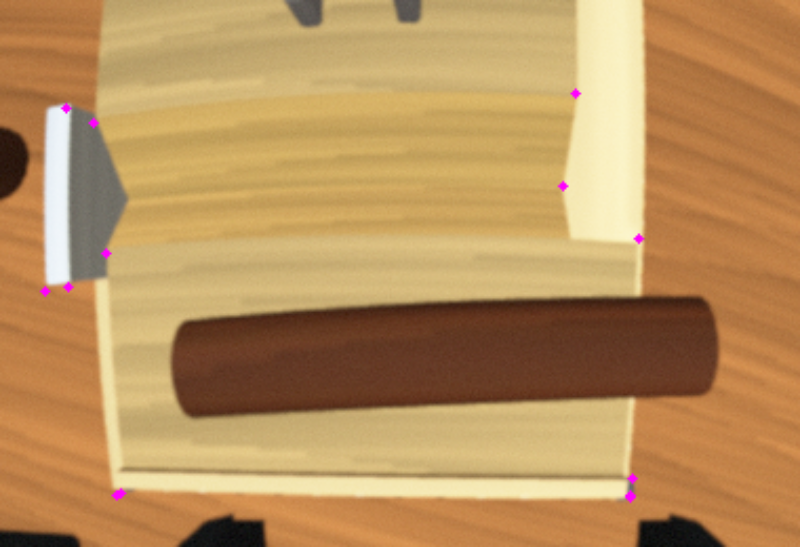

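Run:
```python
from h import *
from scipy.optimize import least_squares
p=cams.camera_params('wrist')
Q=np.array([(-20,100,32),(-20,-75,32),(-32,110,62),(-32,100,62),(-115,100,38),(-115,-100,38),(30,-75,42),(0,-75,12),(32,100,62)])
Z=np.array([(111.3,116.4),(330.8,114),(81.9,134.9),(93.3,134),(116,232.3),(359.8,236.6),(334.1,43.7),(327.5,88.8),(93.3,51.3)])
def f(j):
    np.save('jig.npy',j); return (projw(jw(Q),p)-Z).ravel()
j0=np.load('jig.npy'); s=least_squares(f,j0,loss='soft_l1'); print(j0,s.x,s.fun.reshape(-1,2)); np.save('jig.npy',s.x)
go((-98,-31,43))
```

```text
[ 0.55   -0.0288  0.2673] [ 0.5506 -0.0296  0.2554] [[-0.6238  1.2222]
 [ 1.121  -1.4849]
 [-0.2501  0.3472]
 [-0.7616  0.2548]
 [ 0.5079 -0.0894]
 [-1.2237 -0.6913]
 [ 0.9041  1.3343]
 [ 0.5119  0.1866]
 [-0.6272 -2.6769]]
now jig [-97.8491 -32.7342 130.9567] F [-0.2262  0.3977 -0.4562] t 5.775 open 1.0000431384271005
turn [0.0007 0.0003 0.0092]
(-0.098, -0.031, 0.043) [-0.0001 -0.0018  0.088 ]
```

Emit:
jog_arm(
  turn=[
    [0, 0, 0.009],
    [0, 0, 0.009],
    [0, 0, 0.009],
    [0, 0, 0.009],
  ],
  translation=[
    [0, -0.002, 0.04],
    [0, -0.002, 0.07],
    [0, -0.002, 0.088],
    [0, -0.002, 0.088],
  ],
  grip=[0, 0, 0, 0],
)

```text
clock: 6.28
tool_pos: [0.4633, -0.0835, 0.0609]
eef_rot: [0.992, 0.128, -0.001, -0.0]
contact_force: [1.0, 0.3, 0.3]
opening: 1.001
finger_force: 0.0
```

Emit:
jog_arm(
  turn=[
    [0, 0, 0],
    [0, 0, 0],
    [0, 0, 0],
    [0, 0, 0],
    [0, 0, 0],
    [0, 0, 0],
    [0, 0, 0],
    [0, 0, 0],
    [0, 0, 0],
    [0, 0, 0],
    [0, 0, 0],
    [0, 0, 0],
    [0, 0, 0],
    [0, 0, 0],
    [0, 0, 0],
    [0, 0, 0],
  ],
  translation=[
    [0.003, 0, 0],
    [0.006, 0, 0],
    [0.009, 0, 0],
    [0.011, 0, 0],
    [0.013, 0, 0],
    [0.015, 0, 0],
    [0.017, 0, 0],
    [0.019, 0, 0],
    [0.021, 0, 0],
    [0.023, 0, 0],
    [0.025, 0, 0],
    [0.027, 0, 0],
    [0.029, 0, 0],
    [0.031, 0, 0],
    [0.031, 0, 0],
    [0.031, 0, 0],
  ],
  grip=[0, 0, 0, 0, 0, 0, 0, 0, 0, 0, 0, 0, 0, 0, 0, 0],
)

```text
clock: 8.28
tool_pos: [0.4942, -0.0747, 0.0617]
eef_rot: [0.992, 0.129, 0.0, 0.0]
contact_force: [0.2, -0.4, -0.7]
opening: 1.0
finger_force: 0.0
```

Run:
```python
from h import *
go((-46,-31,43))
for c in ['wrist','top','scene']:
    cams.snapshot(c); d=models.place_of(c,'dowel')
    for e in d[:1]:
        j=np.load('jig.npy'); q=R.from_euler('z',-j[2]).apply(np.array(e['position'])-[j[0],j[1],0]); print(c,e['p'],q)
save('wrist','w2.png')
```

```text
now jig [-65.9852 -29.3275  42.7329] F [ 0.1635 -0.3722 -0.7023] t 8.275 open 1.0000843229984175
turn [ 0.0001 -0.      0.003 ]
(-0.046, -0.031, 0.043) [ 0.02    0.0017 -0.0003]
wrist 0.76 [-0.0331 -0.0308  0.0515]
scene 0.79 [-0.0336 -0.0296  0.0459]
```

View pics/w2.png

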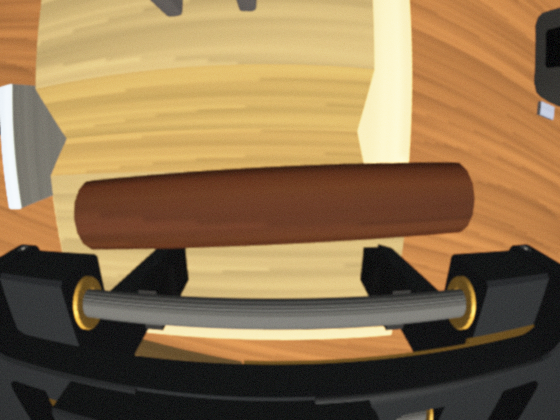

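Emit:
jog_arm(
  turn=[
    [0, 0, 0.003],
    [0, 0, 0.003],
    [0, 0, 0.003],
    [0, 0, 0.003],
    [0, 0, 0.003],
    [0, 0, 0.003],
    [0, 0, 0.003],
    [0, 0, 0.003],
    [0, 0, 0.003],
    [0, 0, 0.003],
    [0, 0, 0.003],
    [0, 0, 0.003],
    [0, 0, 0.003],
    [0, 0, 0.003],
    [0, 0, 0.003],
    [0, 0, 0.003],
  ],
  translation=[
    [0.0015, 0, 0],
    [0.003, 0, 0],
    [0.0045, 0, 0],
    [0.006, 0, 0],
    [0.0075, 0, 0],
    [0.009, 0, 0],
    [0.0105, 0, 0],
    [0.012, 0, 0],
    [0.0135, 0, 0],
    [0.015, 0, 0],
    [0.0165, 0, 0],
    [0.018, 0, 0],
    [0.0195, 0, 0],
    [0.021, 0, 0],
    [0.021, 0, 0],
    [0.021, 0, 0],
  ],
  grip=[0, 0, 0, 0, 0, 0, 0, 0, 0, 0, 0, 0, 0, 0, 0, 0],
)

```text
clock: 10.62
tool_pos: [0.5144, -0.0693, 0.0617]
eef_rot: [0.992, 0.127, -0.0, 0.0]
contact_force: [0.9, 0.4, 0.1]
opening: 1.0
finger_force: 0.0
```

```bash
cat >> h.py <<'E'
def dow(cs=('wrist','top','scene')):
    for c in cs:
        cams.snapshot(c); d=models.place_of(c,'dowel')
        for e in d[:1]:
            j=np.load('jig.npy'); q=R.from_euler('z',-j[2]).apply(np.array(e['position'])-[j[0],j[1],0]); print(c,e['p'],q)
E
python3 - <<'E'
from h import *
go((-46,-31,43)); dow()
save('wrist','w3.png')
E
```

```text
now jig [-45.0331 -29.2244  42.7063] F [0.94   0.4238 0.0709] t 10.625 open 0.9996929683618415
turn [ 0.      0.0001 -0.0001]
(-0.046, -0.031, 0.043) [-0.001   0.0018 -0.0003]
wrist 0.62 [-0.0001 -0.0264  0.0369]
top 0.45 [-0.0015 -0.0289  0.036 ]
scene 0.57 [-0.0008 -0.0263  0.0338]
```

View pics/w3.png

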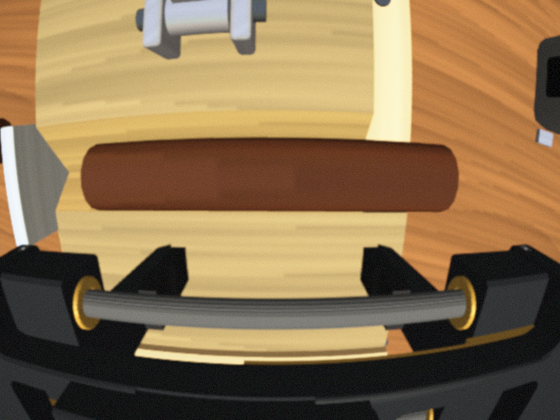

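Emit:
jog_arm(
  turn=[
    [0, 0, 0],
    [0, 0, 0],
    [0, 0, 0],
    [0, 0, 0],
    [0, 0, 0],
    [0, 0, 0],
    [0, 0, 0],
    [0, 0, 0],
    [0, 0, 0],
  ],
  translation=[
    [-0.004, 0, -0.03],
    [0, 0.01, -0.06],
    [0.02, 0.06, -0.06],
    [0.04, 0.1, -0.06],
    [0.04, 0.123, -0.06],
    [0.04, 0.123, -0.03],
    [0.04, 0.123, 0],
    [0.04, 0.123, 0.015],
    [0.04, 0.123, 0.015],
  ],
  grip=[0, 0, 1, 1, 1, 1, 1, 1, 1],
)

```text
clock: 12.1
tool_pos: [0.5831, -0.1776, 0.0458]
eef_rot: [0.992, 0.128, -0.001, -0.001]
contact_force: [-0.0, 0.3, 0.0]
opening: 0.228
finger_force: 0.0
```

Run:
```python
from h import *
go((-5,-135,28)); dow()
```

```text
now jig [  -5.9841 -151.3896   26.8361] F [-0.0017  0.2665  0.0091] t 12.1 open 0.22846676624531892
turn [-0.0015  0.0025  0.0004]
(-0.005, -0.135, 0.028) [ 0.001  -0.0164 -0.0011]
wrist 0.82 [ 0.     -0.0299  0.0343]
top 0.76 [-0.0016 -0.025   0.0354]
scene 0.66 [-0.002  -0.0269  0.0346]
```

Emit:
jog_arm(
  turn=[
    [0, 0, 0],
    [0, 0, 0],
    [0, 0, 0],
    [0, 0, 0],
    [0, 0, 0],
    [0, 0, 0],
    [0, 0, 0],
    [0, 0, 0],
    [0, 0, 0],
    [0, 0, 0],
    [0, 0, 0],
    [0, 0, 0],
    [0, 0, 0],
    [0, 0, 0],
    [0, 0, 0],
    [0, 0, 0],
    [0, 0, 0],
    [0, 0, 0],
  ],
  translation=[
    [0, -0.004, 0],
    [0, -0.008, 0],
    [0, -0.012, 0],
    [0, -0.014, 0],
    [0, -0.016, 0],
    [0, -0.018, 0],
    [0, -0.02, 0],
    [0, -0.022, 0],
    [0, -0.024, 0],
    [0, -0.026, 0],
    [0, -0.028, 0],
    [0, -0.03, 0],
    [0, -0.032, 0],
    [0, -0.034, 0],
    [0, -0.036, 0],
    [0, -0.038, 0],
    [0, -0.04, 0],
    [0, -0.04, 0],
  ],
  grip=[1, 1, 1, 1, 1, 1, 1, 1, 1, 1, 1, 1, 1, 1, 1, 1, 1, 1],
)

```text
clock: 14.65
tool_pos: [0.5741, -0.139, 0.0467]
eef_rot: [0.992, 0.127, -0.0, -0.0]
contact_force: [1.0, -0.2, -0.5]
opening: 0.008
finger_force: 0.0
```

Run:
```python
from h import *
go((-5,-100,28)); dow()
```

```text
now jig [  -4.951  -111.7839   27.7166] F [ 0.9775 -0.2239 -0.4734] t 14.65 open 0.007538014509670524
turn [-0.0004  0.0002  0.0003]
(-0.005, -0.1, 0.028) [-0.     -0.0118 -0.0003]
wrist 0.93 [-0.0023 -0.0086  0.034 ]
top 0.24 [-0.2493 -0.2771  0.    ]
scene 0.96 [-0.0004 -0.0057  0.0327]
```

Emit:
jog_arm(
  turn=[
    [0, 0, 0],
    [0, 0, 0],
    [0, 0, 0],
    [0, 0, 0],
    [0, 0, 0],
    [0, 0, 0],
    [0, 0, 0],
    [0, 0, 0],
    [0, 0, 0],
    [0, 0, 0],
    [0, 0, 0],
  ],
  translation=[
    [0, -0.001, 0],
    [0, -0.002, 0],
    [0, -0.003, 0],
    [0, -0.004, 0],
    [0, -0.005, 0],
    [0, -0.006, 0],
    [0, -0.007, 0],
    [0, -0.008, 0],
    [0, -0.009, 0],
    [0, -0.01, 0],
    [0, -0.011, 0],
  ],
  grip=[1, 1, 1, 1, 1, 1, 1, 1, 1, 1, 1],
)

```text
clock: 16.32
tool_pos: [0.5714, -0.1288, 0.0467]
eef_rot: [0.992, 0.127, 0.0, 0.0]
contact_force: [-1.2, -1.2, 0.0]
opening: 0.009
finger_force: 0.5
```

Emit:
jog_arm(
  turn=[
    [0, 0, 0],
    [0, 0, 0],
  ],
  translation=[
    [0, -0.001, 0],
    [0, -0.002, 0],
  ],
  grip=[1, 1],
)

```text
clock: 16.58
tool_pos: [0.5709, -0.1268, 0.0467]
eef_rot: [0.992, 0.127, -0.0, 0.0]
contact_force: [0.5, -1.2, -0.2]
opening: 0.001
finger_force: 0.5
```

Run:
```python
from h import *
go((-5,-100,28)); dow(('wrist','scene'))
save('wrist','w4.png')
```

```text
now jig [ -4.9726 -99.1652  27.705 ] F [ 0.4873 -1.2256 -0.2367] t 16.575 open 0.0012158471569096896
turn [ 0.  0. -0.]
(-0.005, -0.1, 0.028) [-0.      0.0008 -0.0003]
wrist 0.73 [-0.0028  0.0035  0.0365]
scene 0.89 [-0.0022  0.0056  0.0321]
```

View pics/w4.png

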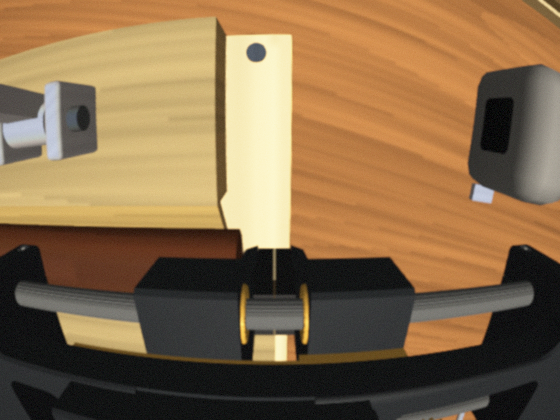

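Pushing on the end at about (240,245); the dowel slides with ~1 N. A few more millimetres in small steps.

Emit:
jog_arm(
  turn=[
    [0, 0, 0],
    [0, 0, 0],
    [0, 0, 0],
  ],
  translation=[
    [0, -0.0007, 0],
    [0, -0.0014, 0],
    [0, -0.002, 0],
  ],
  grip=[1, 1, 1],
)

```text
clock: 17.2
tool_pos: [0.5704, -0.125, 0.0467]
eef_rot: [0.992, 0.127, -0.0, 0.0]
contact_force: [0.3, -0.9, -0.9]
opening: 0.003
finger_force: 0.5
```

Emit:
jog_arm(
  turn=[
    [0, 0, 0],
    [0, 0, 0],
  ],
  translation=[
    [0, -0.0005, 0],
    [0, -0.001, 0],
  ],
  grip=[1, 1],
)

```text
clock: 17.45
tool_pos: [0.5701, -0.124, 0.0467]
eef_rot: [0.992, 0.127, 0.0, 0.0]
contact_force: [0.9, -1.1, -0.5]
opening: 0.004
finger_force: 0.5
```

Emit:
jog_arm(
  turn=[
    [0, 0, 0],
    [0, 0, 0],
  ],
  translation=[
    [0, -0.0005, 0],
    [0, -0.001, 0],
  ],
  grip=[1, 1],
)

```text
clock: 17.7
tool_pos: [0.57, -0.1233, 0.0468]
eef_rot: [0.992, 0.127, 0.0, 0.0]
contact_force: [0.3, -1.2, -0.2]
opening: 0.005
finger_force: 1.0
```

Emit:
jog_arm(
  turn=[
    [0, 0, 0],
  ],
  translation=[
    [0, -0.0005, 0],
  ],
  grip=[1],
)

```text
clock: 17.82
tool_pos: [0.5699, -0.1233, 0.0468]
eef_rot: [0.992, 0.127, 0.0, 0.001]
contact_force: [1.1, -2.7, -0.4]
opening: 0.003
finger_force: 1.6
```

Emit:
jog_arm(
  turn=[
    [0, 0, 0],
  ],
  translation=[
    [0, -0.0005, 0],
  ],
  grip=[1],
)

```text
clock: 17.95
tool_pos: [0.5699, -0.1232, 0.0468]
eef_rot: [0.992, 0.127, 0.0, 0.001]
contact_force: [0.8, -5.5, -1.1]
opening: 0.008
finger_force: 2.4
```

Emit:
jog_arm(
  turn=[
    [0, 0, 0],
  ],
  translation=[
    [0, -0.0005, 0],
  ],
  grip=[1],
)

```text
clock: 18.08
tool_pos: [0.57, -0.1232, 0.0469]
eef_rot: [0.992, 0.127, 0.001, 0.001]
contact_force: [1.9, -5.7, -0.1]
opening: 0.007
finger_force: 3.0
```

Run:
```python
from h import *
go(); dow(('wrist','scene'))
```

```text
now jig [ -4.926  -95.4131  27.9407] F [ 1.9157 -5.7454 -0.0935] t 18.075 open 0.007461778189818769
turn [ 0.0023 -0.0007 -0.0013]
wrist 0.65 [-0.0003  0.0069  0.0343]
scene 0.93 [0.0033 0.0103 0.0335]
```

Emit:
jog_arm(
  turn=[
    [0, 0, 0],
    [0, 0, 0],
    [0, 0, 0],
    [0, 0, 0],
    [0, 0, 0],
    [0, 0, 0],
    [0, 0, 0],
    [0, 0, 0],
    [0, 0, 0],
    [0, 0, 0],
    [0, 0, 0],
    [0, 0, 0],
    [0, 0, 0],
  ],
  translation=[
    [0, 0.012, 0],
    [0, 0.03, -0.002],
    [0, 0.03, -0.05],
    [0, 0.03, -0.1],
    [0, 0.03, -0.15],
    [0, 0.03, -0.2],
    [0.04, 0.03, -0.205],
    [0.09, 0.02, -0.205],
    [0.13, -0.02, -0.205],
    [0.13, -0.06, -0.205],
    [0.13, -0.094, -0.205],
    [0.13, -0.094, -0.205],
    [0.13, -0.094, -0.205],
  ],
  grip=[1, 1, 1, 1, 1, 1, 1, 1, 1, 1, 1, 1, 1],
)

```text
clock: 19.9
tool_pos: [0.6717, 0.0003, 0.2519]
eef_rot: [0.992, 0.127, -0.0, 0.001]
contact_force: [0.2, -0.4, -0.1]
opening: 0.008
finger_force: 0.0
```

Run:
```python
from h import *
go((118,0,165)); dow(('scene','top'))
j=np.load('jig.npy')
for c in ['scene','top']:
    cams.snapshot(c)
    for n in ['clamp_paddle','hinge']:
        for e in models.place_of(c,n)[:1]: print(c,n,e['p'],R.from_euler('z',-j[2]).apply(np.array(e['position'])-[j[0],j[1],0]))
im=save('scene','s5.png'); cv2.imwrite('pics/s5c.png',cv2.resize(im[130:290,180:340,::-1],(600,600),interpolation=2))
```

```text
now jig [124.7104  -1.6558 232.8579] F [ 0.2245 -0.4144 -0.0916] t 19.9 open 0.0076652864442433456
turn [ 0.0014  0.0003 -0.0015]
(0.118, 0.0, 0.165) [-0.0067 -0.0017  0.0679]
scene 0.93 [-0.0014  0.0105  0.0337]
scene clamp_paddle 0.8 [0.0936 0.0001 0.1878]
scene hinge 0.9 [0.0688 0.0028 0.0594]
```

View pics/s5c.png

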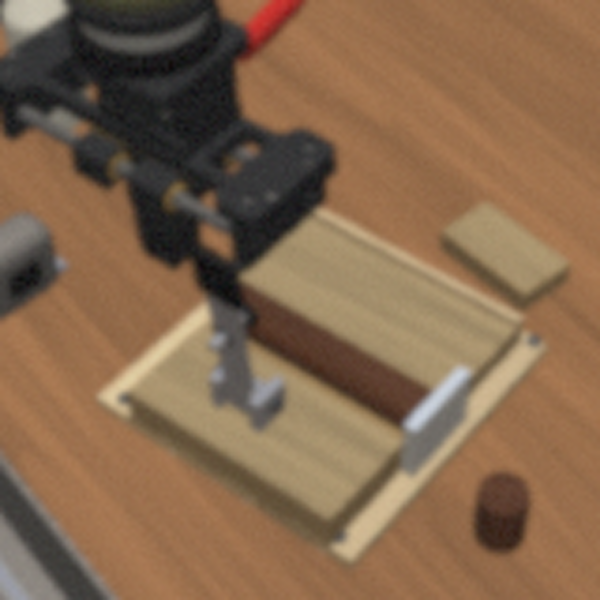

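Emit:
jog_arm(
  turn=[
    [0, 0, 0],
    [0, 0, 0],
    [0, 0, 0],
    [0, 0, 0],
    [0, 0, 0],
    [0, 0, 0],
    [0, 0, 0],
    [0, 0, 0],
    [0, 0, 0],
    [0, 0, 0],
    [0, 0, 0],
    [0, 0, 0],
    [0, 0, 0],
    [0, 0, 0],
  ],
  translation=[
    [0, -0.002, 0.03],
    [0, -0.002, 0.055],
    [0, -0.002, 0.055],
    [-0.01, -0.002, 0.055],
    [-0.02, -0.002, 0.055],
    [-0.03, -0.002, 0.054],
    [-0.043, -0.002, 0.053],
    [-0.052, -0.002, 0.052],
    [-0.062, -0.002, 0.052],
    [-0.071, -0.002, 0.052],
    [-0.08, -0.002, 0.052],
    [-0.089, -0.002, 0.054],
    [-0.098, -0.002, 0.057],
    [-0.098, -0.002, 0.057],
  ],
  grip=[1, 1, 1, 1, 1, 1, 1, 1, 1, 1, 1, 1, 1, 1],
)

```text
clock: 22.2
tool_pos: [0.576, -0.0206, 0.1951]
eef_rot: [0.992, 0.127, 0.0, -0.0]
contact_force: [2.5, 1.1, 0.2]
opening: 0.006
finger_force: 1.0
```

Run:
```python
from h import *
go((10.9,0,167),(-4,0,155),(-17,0,142),(-28,0,126),(-36,0,109),(-40,0,98)); dow(('scene',))
j=np.load('jig.npy')
for n in ['clamp_paddle']:
        for e in models.place_of('scene',n)[:1]: print(n,e['p'],R.from_euler('z',-j[2]).apply(np.array(e['position'])-[j[0],j[1],0]))
im=save('scene','s6.png'); cv2.imwrite('pics/s6c.png',cv2.resize(im[130:290,180:340,::-1],(600,600),interpolation=2))
```

```text
now jig [ 26.8122   2.3556 176.123 ] F [2.4617 1.1455 0.2076] t 22.2 open 0.0057493671251775
turn [-0.     -0.0006 -0.    ]
(0.0109, 0.0, 0.167) [-0.0159  0.0024  0.0091]
(-0.004, 0.0, 0.155) [-0.0308  0.0024  0.0211]
(-0.017, 0.0, 0.142) [-0.0438  0.0024  0.0341]
(-0.028, 0.0, 0.126) [-0.0548  0.0024  0.0501]
(-0.036, 0.0, 0.109) [-0.0628  0.0024  0.0671]
(-0.04, 0.0, 0.098) [-0.0669  0.0024  0.0781]
clamp_paddle 0.9 [ 0.0151 -0.0002  0.1786]
```

View pics/s6c.png

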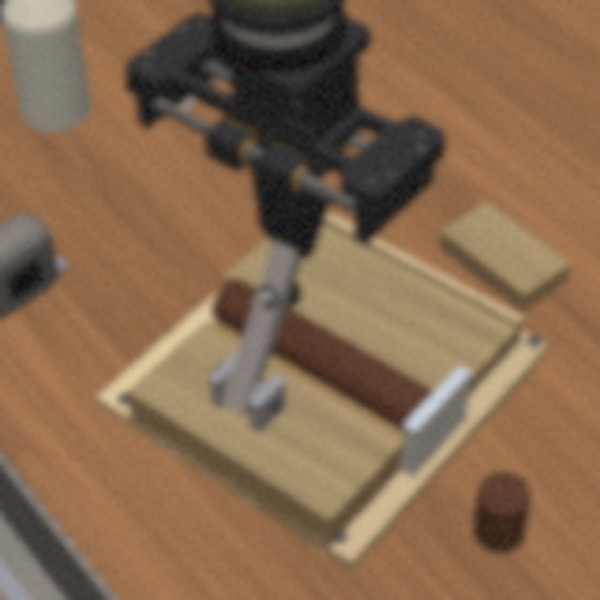

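Emit:
jog_arm(
  turn=[
    [0, 0, 0],
    [0, 0, 0],
    [0, 0, 0],
    [0, 0, 0],
    [0, 0, 0],
    [0, 0, 0],
    [0, 0, 0],
    [0, 0, 0],
    [0, 0, 0],
    [0, 0, 0],
    [0, 0, 0],
    [0, 0, 0],
  ],
  translation=[
    [-0.008, 0.001, 0.005],
    [-0.016, 0.002, 0.009],
    [-0.024, 0.002, 0.015],
    [-0.031, 0.002, 0.021],
    [-0.038, 0.002, 0.028],
    [-0.044, 0.002, 0.034],
    [-0.05, 0.002, 0.042],
    [-0.056, 0.002, 0.05],
    [-0.061, 0.002, 0.059],
    [-0.066, 0.002, 0.067],
    [-0.07, 0.002, 0.073],
    [-0.072, 0.002, 0.076],
  ],
  grip=[1, 1, 1, 1, 1, 1, 1, 1, 1, 1, 1, 1],
)

```text
clock: 23.9
tool_pos: [0.5067, -0.0414, 0.1183]
eef_rot: [0.992, 0.127, -0.0, 0.0]
contact_force: [3.3, -0.1, 2.6]
opening: 0.005
finger_force: 1.8
```

Run:
```python
from h import *
go((-50,0,85)); dow(('scene',))
j=np.load('jig.npy')
for n in ['clamp_paddle']:
        for e in models.place_of('scene',n)[:1]: print(n,e['p'],R.from_euler('z',-j[2]).apply(np.array(e['position'])-[j[0],j[1],0]))
```

```text
now jig [-45.4859  -0.3303  99.3235] F [ 3.3426 -0.0678  2.5671] t 23.9 open 0.005475720671034211
turn [ 0.0007  0.0006 -0.0006]
(-0.05, 0.0, 0.085) [-0.0045 -0.0003  0.0143]
clamp_paddle 0.9 [-0.0521 -0.0016  0.0986]
```

Emit:
jog_arm(
  turn=[
    [0, 0, 0],
    [0, 0, 0],
    [0, 0, 0],
    [0, 0, 0],
    [0, 0, 0],
    [0, 0, 0],
    [0, 0, 0],
  ],
  translation=[
    [-0.001, 0, 0.002],
    [-0.002, 0, 0.004],
    [-0.003, 0, 0.006],
    [-0.004, 0, 0.008],
    [-0.004, 0, 0.01],
    [-0.004, 0, 0.012],
    [-0.004, 0, 0.014],
  ],
  grip=[1, 1, 1, 1, 1, 1, 1],
)

```text
clock: 24.92
tool_pos: [0.5025, -0.0421, 0.1045]
eef_rot: [0.992, 0.127, -0.001, 0.0]
contact_force: [-0.1, -1.6, 4.8]
opening: 0.003
finger_force: 2.0
```

Emit:
jog_arm(
  turn=[
    [0, 0, 0],
    [0, 0, 0],
  ],
  translation=[
    [0, 0, 0.001],
    [0, 0, 0.002],
  ],
  grip=[1, 1],
)

```text
clock: 25.18
tool_pos: [0.5023, -0.0421, 0.1025]
eef_rot: [0.992, 0.127, -0.001, 0.0]
contact_force: [-2.0, -1.5, 5.5]
opening: 0.006
finger_force: 2.0
```

Emit:
jog_arm(
  turn=[
    [0, 0, 0],
    [0, 0, 0],
  ],
  translation=[
    [0, 0, 0.001],
    [0, 0, 0.002],
  ],
  grip=[1, 1],
)

```text
clock: 25.42
tool_pos: [0.5021, -0.0422, 0.101]
eef_rot: [0.992, 0.127, -0.001, 0.0]
contact_force: [-3.4, -2.2, 15.1]
opening: 0.002
finger_force: 7.8
```

Emit:
jog_arm(
  turn=[
    [0, 0, 0],
    [0, 0, 0],
  ],
  translation=[
    [0, 0, 0],
    [0, 0, 0],
  ],
  grip=[1, 1],
)

```text
clock: 25.68
tool_pos: [0.5021, -0.0422, 0.1011]
eef_rot: [0.992, 0.127, -0.001, 0.0]
contact_force: [-3.4, -2.8, 9.4]
opening: 0.009
finger_force: 4.8
```

Run:
```python
from h import *
go()
```

```text
now jig [-50.1063   0.1226  82.0594] F [-3.3623 -2.8378  9.4173] t 25.675 open 0.008787174678775801
turn [ 0.0001  0.002  -0.0005]
```

Emit:
jog_arm(
  turn=[
    [0, 0, 0],
    [0, 0, 0],
    [0, 0, 0],
  ],
  translation=[
    [0, 0, 0.0004],
    [0, 0, 0.0004],
    [0, 0, 0.0004],
  ],
  grip=[1, 1, 1],
)

```text
clock: 26.05
tool_pos: [0.5021, -0.0422, 0.101]
eef_rot: [0.992, 0.127, -0.001, 0.0]
contact_force: [-4.3, -2.7, 14.4]
opening: 0.003
finger_force: 6.6
```

Emit:
jog_arm(
  turn=[
    [0, 0, 0],
    [0, 0, 0],
    [0, 0, 0],
    [0, 0, 0],
    [0, 0, 0],
    [0, 0, 0],
    [0, 0, 0],
    [0, 0, 0],
  ],
  translation=[
    [0, 0, -0.001],
    [0, 0, -0.003],
    [0, 0, -0.01],
    [0, 0, -0.04],
    [0, 0, -0.08],
    [-0.04, 0, -0.12],
    [-0.06, 0, -0.13],
    [-0.06, 0, -0.13],
  ],
  grip=[1, 1, 1, 1, 1, 1, 1, 1],
)

```text
clock: 27.05
tool_pos: [0.4445, -0.0571, 0.2313]
eef_rot: [0.992, 0.127, 0.001, 0.0]
contact_force: [0.5, -0.8, 0.7]
opening: 0.009
finger_force: 0.0
```

Run:
```python
from h import *
go(); dow()
j=np.load('jig.npy')
for c in ('scene','top'):
        for e in models.place_of(c,'clamp_paddle')[:1]: print(e['p'],R.from_euler('z',-j[2]).apply(np.array(e['position'])-[j[0],j[1],0]))
im=save('scene','s7.png'); cv2.imwrite('pics/s7c.png',cv2.resize(im[130:290,180:340,::-1],(600,600),interpolation=2))
```

```text
now jig [-109.6329    0.2155  212.303 ] F [ 0.5142 -0.7706  0.689 ] t 27.05 open 0.008544491867649159
turn [ 0.0004 -0.0011 -0.0007]
wrist 0.61 [-0.0004  0.0101  0.0362]
top 0.57 [0.0007 0.0066 0.034 ]
scene 0.62 [-0.0004  0.0102  0.0338]
0.91 [-0.0575  0.0006  0.0804]
0.78 [-0.0529 -0.0018  0.0843]
```

View pics/s7c.png

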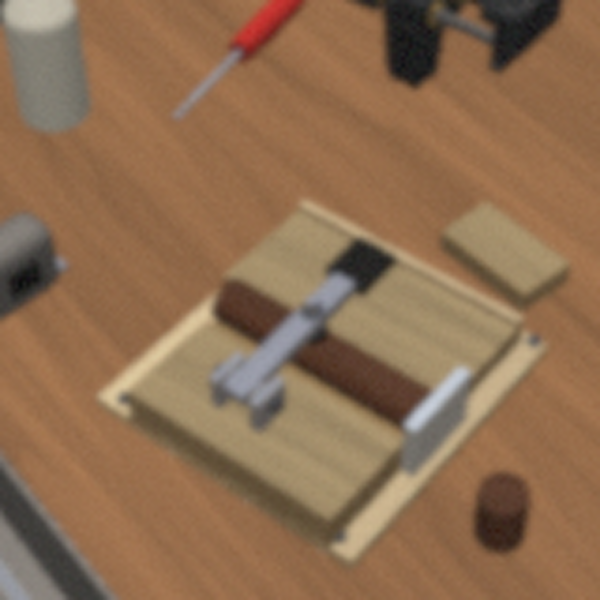

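The arm lies nearly level, its pad on the dowel (about 315,330 in the crop). The dowel's end is at the stop (about 410,415), and the gripper is clear of everything.

```bash
python3 -c "
from plant import r
print(r.finish_job())"
```

```text
the job is handed in; nothing more can be done
None
```

I handed the job in at about 27 s, but the hand-in returned no verdict: the dowel is seated in the vee with its end at the stop, and the hold-down arm was pressed down with about 14 N and is resting on it by itself.

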